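# Set a round-bottomed flask in its cork ring

### The arm

A 6-joint arm with a two-finger parallel gripper is mounted at the origin on a cart in front of the work surface, level with it; the furniture and walls round the work are solid. World frame = base frame: x ahead of the robot, y to its left, z up, the work surface at z = 0. Lengths are in mm, angles in rad, forces in N, time in s.
With the tool pointing down it reaches from about 275 to 725 mm from the base axis. Payload 15.9 kg.
Tool frame: the origin (TCP) lies at the very end of the fingers, on their centre line; the grasp point (between the pads) lies 19 mm behind it; z points along the fingers, y is the line along which they close (so a half turn about z gives the same grasp; the last joint's range is limited). The gripper opens to 85 mm and grips with 20 to 120 N. Pads are 22 mm wide; open, the fingers measure 114 mm over their backs; the gripper's body (76 mm by 85 mm) begins 54 mm behind the grasp point. The pads swing forward as they close: fully open they stand 13 mm farther back than shut.
Start: joints at [-1.253, 0.213, -0.034, 1.323, 0, 1.571], TCP at [156.232, -474.949, 231.306] pointing down, gripper open.
Joint ranges: [-2.98, 2.98], [-0.74, 1.72], [-1.14, 1.35], [-2.1, 2.04], [-1.57, 1.44], [-3.14, 3.14]. Speed limits (rad/s): [1.89, 1.89, 2.39, 2.57, 3.14, 3.14].

### API

Orientations are given as a unit quaternion [w, x, y, z].
In Python, from station import * gives the robot as it stands.
- The arm moves only by the tool play_rows, never from a script. Its argument "targets" is a list of rows, each an object with "twist": the turn, a rotation vector about the tool's x, y, z in degrees, a list of three; "travel": the shift along the tool's x, y, z in m, a list of three; "claw": the opening, from -1 (shut) to 1 (fully open). A call has exactly 10 rows; each row is the pose to reach, as a shift and turn from the pose commanded when the call began, along the tool's axes at that moment; what a row does not reach only later rows make up. A row lasts 1/10 s, in which the tool goes at most 50 mm and 8.59 degrees, less where a joint would pass 70% of its speed; a pose out of reach is approached as far as the arm can. A call with a gripper value outside its range is refused whole. The fingers move at their own pace and stop on an object; the grip force is fixed at half the most. Time passes only in rows, so rows that repeat a pose let the fingers close, or fill a call up. It gives the time, the measured TCP pose, the force, the opening and the grip force at its end, in the units of the state.
- get_state(): the state, without advancing time (a new reading comes with each control period).
- snapshot(name): name is "side" or "top" or "wrist"; returns a dict with "img" (420x560x3 uint8, blue, green, red), "range_z" (420x560 float32, mm along the optical axis (not along the pixel's ray), 0 where there is no reading), "vfov" (degrees; the focal length in pixels is half the picture's height over the tangent of half this angle, whatever the lens; pixels are square), "cx", "cy" (the principal point, pixels), "origin" and "attitude" of the camera in the world. Camera axes: x right, y down, z forward; pixel columns grow to the right and rows downward; lengths in mm; the calibration is good to about 2 mm. A picture is of the moment at which its call begins.
- sign_off(): hands the job in; it is judged then, once.
Trained networks look in a picture, given as the dict that the camera call returned (one of the last four; its "shot" number tells which), for a name from the list of things; names that differ only in an ending like _2 or _b are one class to them, and where a whole thing is asked for, a point or a joint stands for the part that bears it (a point fixed in the world has none). Each returns a list of dicts, best first, with "score" (0 to 1); they miss things now and then, are a little off and sometimes report something else, mostly with a low value. They report only what shows in the picture. A call takes as long as a camera call.
- outline_of(picture, target): "region" (420x560 bool, what is visible of it) and "bbox" ([centre column, centre row, width, height] in pixels, round what is visible of it).
- pinpoint(picture, target): "pixel" ([column, row] in pixels: a listed point, or the origin of a listed thing).
The state is a dict: "clock": time; "qpos": joint angles; "qvel": joint speeds; "joint_efforts": joint torques, N m; "ee_pos": TCP position; "ee_rot": TCP orientation; "wrist_force": force on the tool from outside, world axes, zero at the start; "moment": the same for the moment, N m; "gripper_width": finger opening in mm; "grip_force": force on a finger pad.
Only numpy, scipy, OpenCV 4.12 (cv2) and the standard library are available. Lean on these libraries where they do the work, as an engineer would, in place of code of your own. Each camera call takes 0.05 s, during which the arm holds its last target. There are 200 camera calls.

### The job

Take the amber round-bottomed flask with the blue stopper out of the grey rack and set it gently down in the cork ring, so that it stands upright and centred there. Do not drop it, and leave the clear round flask standing in the rack.

Things in the scene. Friction and masses are not known exactly. Their poses are not given: they have to be found in the camera images.
- amber_flask: Amber glass round-bottomed flask with a blue stopper, 0.18 kg, standing in a hole of the rack. Origin: centre of the round bulb (diameter 66), 63 mm above the worktop at the start; z points up along the neck. Straight neck, diameter 26, from 34 to 77 mm over the origin (grip it there from above); rim bead, diameter 31, to 82 mm; stopper, diameter 29, top at 97 mm.
- cork_ring: Loose ring of brown cork flat on the worktop: 104 mm outside, 48 mm through hole, 30 mm high, 0.12 kg. Origin: centre of its underside, z up. The seated bulb rests on the hole's upper edge, the flask's origin 53 mm above the ring's, on its axis. A roll of brown packing tape (98 mm across, 22 mm high, wider hole of about 70 mm) also lies about; it is not the ring.
- rack: Fixed grey rack block, 95 x 200 mm and 40 mm high, on the worktop, with two 48 mm holes 50 mm either side of its middle along its y axis. Origin: centre of the underside. The amber and the clear flask stand in the two holes; which is in which varies.
- clear_flask: The other round-bottomed flask, clear glass with a red stopper; same shape, size and origin as the amber one. It stays in its hole of the rack.

How it is judged:
By the outcome, as a careful person would: the job done as asked, in the order asked, and still so for the second after the job is handed in, with the robot touching nothing.
It also fails if it takes over 45 s, if anything falls off the work surface, if the arm or the gripper's body presses on something with over 40 N, if the wrist force passes 120 N, or if a joint passes its speed limit or range.

## Working session

There is one attempt and no reset: what is moved stays moved. The work goes in short steps, Python scripts to look and compute and a tool call to move; the robot and the scene stay as the last step left them, time stands still between calls to the robot, and variables do not carry over. Pictures are saved under pics/ and viewed, at most 10 in all, crops included, and the job is handed in when it is done.

Besides the shell and the picture viewer there is one more tool, called after ">>>" as name([rows], argument=value, ...), one row to a line, values as JSON. play_rows: Moves the arm, as the interface text tells. Its arguments: {"type":"object","properties":{"targets":{"type":"array"}},"required":["targets"]}

```bash
mkdir -p pics; cat > h.py <<'E'
from station import *
import numpy as np, cv2
from scipy.spatial.transform import Rotation as R
def cam(p):
    q=np.array(p["attitude"],float)
    M=R.from_quat(q[[1,2,3,0]]).as_matrix() if q.size==4 else q.reshape(3,3)
    f=p["img"].shape[0]/2/np.tan(np.radians(p["vfov"])/2)
    return M,np.array(p["origin"],float),f
def ray(p,px):
    M,o,f=cam(p); return o,M@np.array([(px[0]-p["cx"])/f,(px[1]-p["cy"])/f,1])
def cloud(p,m):
    v,u=np.nonzero(m&(p["range_z"]>0)); z=p["range_z"][v,u]; M,o,f=cam(p)
    return (np.c_[(u-p["cx"])/f*z,(v-p["cy"])/f*z,z])@M.T+o
def tri(a,pa,b,pb):
    o1,d1=ray(a,pa);o2,d2=ray(b,pb);d1/=np.linalg.norm(d1);d2/=np.linalg.norm(d2)
    s=np.linalg.lstsq(np.c_[d1,-d2],o2-o1,rcond=None)[0]
    x,y=o1+s[0]*d1,o2+s[1]*d2; return (x+y)/2,np.linalg.norm(x-y)
E
cat > a.py <<'E'
from h import *
s=snapshot("side");t=snapshot("top")
cv2.imwrite("pics/s1.png",s["img"]);cv2.imwrite("pics/t1.png",t["img"])
for p in(s,t): print(p["origin"],p["attitude"],p["vfov"],p["cx"],p["cy"])
for n in("amber_flask","cork_ring","rack","clear_flask"):
    r=[]
    for p in(s,t):
        k=pinpoint(p,n)[:3]; r.append(k); print(n,[(np.round(x["pixel"]),round(x["score"],2)) for x in k])
        o=outline_of(p,n)[:2]
        for x in o:
            c=cloud(p,x["region"]); print("   box",np.round(x["bbox"]),round(x["score"],2), "pc min/max",np.round(np.percentile(c,[2,50,98],axis=0)).tolist() if len(c) else None)
    if r[0] and r[1]: print("  tri",tri(s,r[0][0]["pixel"],t,r[1][0]["pixel"]))
E
python3 a.py; python3 -c "
from h import *
print(get_state())"
```

```text
[ 326.76811188 -786.21385119  427.6122474 ] [-0.56190715  0.82331841 -0.07102985  0.03690403] 51.70592449152828 276.52899901070634 209.90896786667776
[384.93327181  71.70320455 928.79109192] [ 0.0178139  -0.70079796  0.71195802 -0.04099587] 53.267819964294844 270.8638133234448 207.89215537021346
amber_flask [(array([286., 230.]), 0.64)]
   box [287. 215.  33.  65.] 0.89 pc min/max [[436.0, -26.0, 43.0], [463.0, -8.0, 85.0], [493.0, 17.0, 160.0]]
amber_flask [(array([288., 206.]), 0.59)]
   box [288. 203.  27.  26.] 0.95 pc min/max [[437.0, -19.0, 67.0], [462.0, 13.0, 85.0], [494.0, 38.0, 160.0]]
  tri (array([463.33228803,   7.09412458,  66.54796535]), np.float64(4.492889578957051))
cork_ring [(array([315., 310.]), 0.77)]
   box [318. 302.  66.  50.] 0.68 pc min/max [[434.0, -228.0, 2.0], [481.0, -198.0, 29.0], [529.0, -134.0, 32.0]]
cork_ring [(array([367., 200.]), 0.55)]
   box [368. 194.  53.  46.] 0.64 pc min/max [[437.0, -221.0, 0.0], [483.0, -171.0, 28.0], [532.0, -123.0, 32.0]]
  tri (array([ 480.52166332, -176.46515351,   -2.87005445]), np.float64(5.0048282752587046))
rack [(
[... 798 characters left out ...]
([-1.25299971e+00,  2.12889304e-01, -3.44155782e-02,  1.32349788e+00,
       -1.62130170e-05,  1.57080323e+00]), 'qvel': array([-1.59542002e-03,  3.15993713e-04, -1.02242106e-03,  1.98047486e-03,
       -8.43912234e-05, -1.76751667e-03]), 'joint_efforts': array([ 1.90643419e-03, -6.85943913e+01,  4.87334132e+01,  1.00386475e-03,
        6.25520602e-05,  1.55323937e-05]), 'ee_pos': array([ 156.22568814, -474.94469075,  231.30499635]), 'ee_rot': array([-1.89371572e-06,  9.87402750e-01,  1.58227080e-01, -8.51341344e-06]), 'wrist_force': array([-0.10587833,  0.56786219, -0.3326655 ]), 'moment': array([ 0.02627921, -0.01601851, -0.03531441]), 'grip_force': 0.0, 'gripper_width': 85.20197164573155}
```

View pics/t1.png

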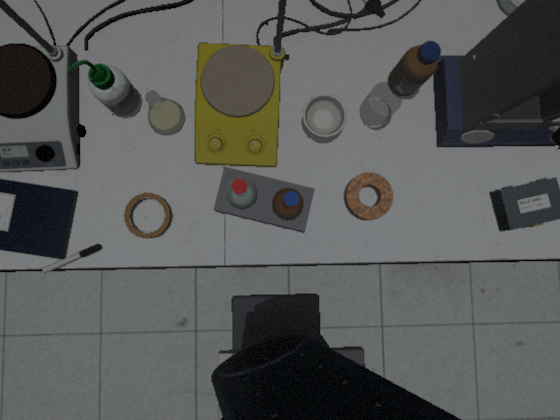

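View pics/s1.png

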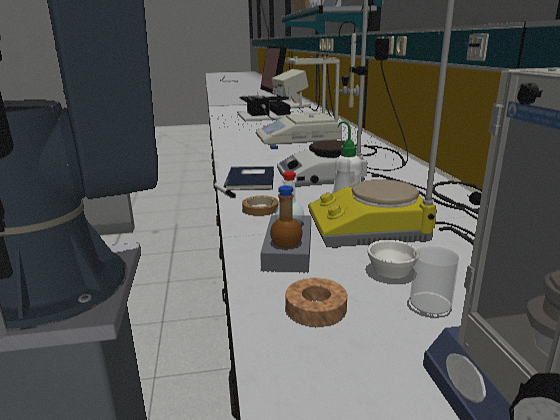

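The top view shows the amber flask at (288,203), the cork ring at (368,196), the tape roll at (148,215) and the clear flask at (240,192). The side view agrees: the ring is nearest at (317,300), with the amber flask in the front hole of the rack at (287,215). I'm moving to a hover above the amber flask, with the closing line across the rack.

>>> play_rows([
  {"twist": [0,0,-6],"travel": [0.03,-0.025,0],"claw": 1},
  {"twist": [0,0,-12],"travel": [0.065,-0.053,0],"claw": 1},
  {"twist": [0,0,-18],"travel": [0.1,-0.082,0],"claw": 1},
  {"twist": [0,0,-24],"travel": [0.135,-0.111,0],"claw": 1},
  {"twist": [0,0,-30],"travel": [0.17,-0.14,0],"claw": 1},
  {"twist": [0,0,-36],"travel": [0.205,-0.168,0],"claw": 1},
  {"twist": [0,0,-42],"travel": [0.24,-0.197,0],"claw": 1},
  {"twist": [0,0,-48],"travel": [0.275,-0.226,0],"claw": 1},
  {"twist": [0,0,-54],"travel": [0.31,-0.255,0],"claw": 1},
  {"twist": [0,0,-56.5],"travel": [0.335,-0.275,0],"claw": 1},
])

```text
clock: 1.9
ee_pos: [389.5, -106.7, 231.5]
ee_rot: [0.0, 0.793, 0.609, 0.0]
wrist_force: [-0.3, -1.5, 0.1]
gripper_width: 85.5
grip_force: 0.0
```

```bash
cat > w.py <<'E'
from h import *
import sys
w=snapshot("wrist"); cv2.imwrite("pics/%s.png"%sys.argv[1],w["img"])
s=get_state(); print(s["clock"],s["ee_pos"],s["ee_rot"]); print(w["origin"],w["attitude"])
for n in sys.argv[2:]:
    for x in pinpoint(w,n)[:2]: print(n,"pin",np.round(x["pixel"],1),round(x["score"],2))
    for x in outline_of(w,n)[:1]:
        c=cloud(w,x["region"]); print("  box",np.round(x["bbox"]),round(x["score"],2),len(c))
        if not len(c): continue
        print("  pc",np.round(np.percentile(c,[2,50,98],axis=0)).tolist())
        for lo,hi in((26,36),(100,138),(148,157),(157,164)):
            b=c[(c[:,2]>lo)&(c[:,2]<hi)]
            if len(b)>30:
                (cx,cy),r=cv2.minEnclosingCircle(b[:,:2].astype(np.float32)); A=np.c_[2*b[:,:2],np.ones(len(b))]; q=np.linalg.lstsq(A,(b[:,:2]**2).sum(1),rcond=None)[0]
                print("   z",lo,hi,len(b),"circ",round(cx,1),round(cy,1),round(r,1),"fit",q[:2].round(1),"med z",np.median(b[:,2]).round(1))
E
python3 w.py w1 amber_flask cork_ring
```

```text
1.95 [ 391.14689059 -104.46741816  231.37515322] [-1.60848482e-04  7.92474163e-01  6.09904831e-01  8.79060771e-04]
[406.55264737 -40.92226247 374.55772267] [ 0.1319717   0.98262532 -0.12938031 -0.0170789 ]
  box [335.  46.  90.  92.] 0.94 5703
  pc [[436.0, -22.0, 65.0], [459.0, 2.0, 92.0], [489.0, 33.0, 161.0]]
   z 100 138 333 circ 463.9 5.6 12.6 fit [466.    7.3] med z 115.7
   z 148 157 87 circ 464.4 6.2 14.2 fit [466.1   7.3] med z 155.0
   z 157 164 1817 circ 466.1 7.2 14.5 fit [465.5   6.3] med z 159.7
cork_ring pin [371.  218.6] 0.95
  box [375. 222.  90.  87.] 0.7 5714
  pc [[434.0, -219.0, 2.0], [484.0, -171.0, 30.0], [531.0, -124.0, 32.0]]
   z 26 36 4803 circ 483.3 -174.8 52.0 fit [ 483.1 -173.3] med z 30.3
```

View pics/w1.png

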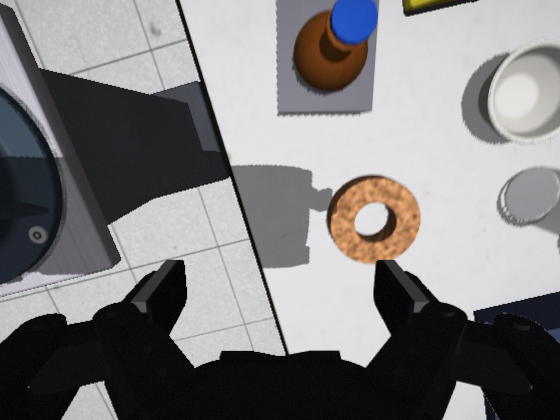

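The wrist view shows the amber stopper at (354,20) and the cork ring at (374,220). Depth puts the flask axis at about (466,7) with its top at 160 mm, and the ring at (483,-174) with its top at 30 mm. Both match the given sizes. Next I move over the flask.

>>> play_rows([
  {"twist": [0,0,0],"travel": [0.022,0.0075,0],"claw": 1},
  {"twist": [0,0,0],"travel": [0.044,0.015,0],"claw": 1},
  {"twist": [0,0,0],"travel": [0.066,0.0225,0],"claw": 1},
  {"twist": [0,0,0],"travel": [0.088,0.03,0],"claw": 1},
  {"twist": [0,0,0],"travel": [0.11,0.0375,0],"claw": 1},
  {"twist": [0,0,0],"travel": [0.125,0.0425,0],"claw": 1},
  {"twist": [0,0,0],"travel": [0.132,0.045,0],"claw": 1},
  {"twist": [0,0,0],"travel": [0.132,0.045,0],"claw": 1},
  {"twist": [0,0,0],"travel": [0.132,0.045,0],"claw": 1},
  {"twist": [0,0,0],"travel": [0.132,0.045,0],"claw": 1},
])

```text
clock: 3.15
ee_pos: [466.4, 5.7, 231.4]
ee_rot: [0.0, 0.795, 0.606, -0.0]
wrist_force: [-0.4, 0.1, 0.1]
gripper_width: 85.2
grip_force: 0.0
```

```bash
python3 w.py w2 amber_flask clear_flask
```

```text
3.2 [466.43252916   5.76669007 231.42115126] [5.55097546e-05 7.95171464e-01 6.06384647e-01 4.99614373e-07]
[483.97320011  71.4037338  374.44831885] [ 0.13207413  0.98218578 -0.13247932 -0.01779713]
amber_flask pin [280.9 195.2] 0.81
  box [281. 199.  64.  80.] 0.79 3793
  pc [[439.0, -7.0, 66.0], [469.0, 16.0, 91.0], [495.0, 37.0, 161.0]]
   z 100 138 171 circ 467.5 12.8 11.7 fit [466.    7.2] med z 114.7
   z 148 157 47 circ 466.5 11.4 13.6 fit [466.    7.3] med z 154.5
   z 157 164 1171 circ 466.3 7.8 14.2 fit [466.3   7.9] med z 159.5
clear_flask pin [275.   88.9] 0.72
```

Both wrist views agree on (466.1, 7.4). I'm descending around the neck to TCP z of about 106, slowly at the end.

>>> play_rows([
  {"twist": [0,0,0],"travel": [0.0015,-0.0007,0.01],"claw": 1},
  {"twist": [0,0,0],"travel": [0.0015,-0.0007,0.025],"claw": 1},
  {"twist": [0,0,0],"travel": [0.0015,-0.0007,0.042],"claw": 1},
  {"twist": [0,0,0],"travel": [0.0015,-0.0007,0.06],"claw": 1},
  {"twist": [0,0,0],"travel": [0.0015,-0.0007,0.078],"claw": 1},
  {"twist": [0,0,0],"travel": [0.0015,-0.0007,0.095],"claw": 1},
  {"twist": [0,0,0],"travel": [0.0015,-0.0007,0.11],"claw": 1},
  {"twist": [0,0,0],"travel": [0.0015,-0.0007,0.12],"claw": 1},
  {"twist": [0,0,0],"travel": [0.0015,-0.0007,0.125],"claw": 1},
  {"twist": [0,0,0],"travel": [0.0015,-0.0007,0.125],"claw": 1},
])

```text
clock: 4.4
ee_pos: [466.1, 8.1, 105.8]
ee_rot: [-0.0, 0.795, 0.607, -0.0]
wrist_force: [-0.1, -0.0, 0.2]
gripper_width: 85.4
grip_force: 0.0
```

>>> play_rows([
  {"twist": [0,0,0],"travel": [0,0,0],"claw": 0.6},
  {"twist": [0,0,0],"travel": [0,0,0],"claw": 0.3},
  {"twist": [0,0,0],"travel": [0,0,0],"claw": 0},
  {"twist": [0,0,0],"travel": [0,0,0],"claw": -0.2},
  {"twist": [0,0,0],"travel": [0,0,0],"claw": -0.35},
  {"twist": [0,0,0],"travel": [0,0,0],"claw": -0.5},
  {"twist": [0,0,0],"travel": [0,0,0],"claw": -1},
  {"twist": [0,0,0],"travel": [0,0,0],"claw": -1},
  {"twist": [0,0,0],"travel": [0,0,0],"claw": -1},
  {"twist": [0,0,0],"travel": [0,0,0],"claw": -1},
])

```text
clock: 5.4
ee_pos: [466.7, 8.1, 106.6]
ee_rot: [0.0, 0.795, 0.607, 0.0]
wrist_force: [0.1, -0.9, 5.3]
gripper_width: 26.5
grip_force: 58.4
```

The neck is held: width 26.5 mm, grip force 58 N. Lifting straight up.

>>> play_rows([
  {"twist": [0,0,0],"travel": [0,0,-0.003],"claw": -1},
  {"twist": [0,0,0],"travel": [0,0,-0.009],"claw": -1},
  {"twist": [0,0,0],"travel": [0,0,-0.017],"claw": -1},
  {"twist": [0,0,0],"travel": [0,0,-0.027],"claw": -1},
  {"twist": [0,0,0],"travel": [0,0,-0.038],"claw": -1},
  {"twist": [0,0,0],"travel": [0,0,-0.049],"claw": -1},
  {"twist": [0,0,0],"travel": [0,0,-0.059],"claw": -1},
  {"twist": [0,0,0],"travel": [0,0,-0.066],"claw": -1},
  {"twist": [0,0,0],"travel": [0,0,-0.07],"claw": -1},
  {"twist": [0,0,0],"travel": [0,0,-0.07],"claw": -1},
])

```text
clock: 6.4
ee_pos: [466.7, 8.0, 176.7]
ee_rot: [0.0, 0.795, 0.607, 0.0]
wrist_force: [-0.1, -1.3, -1.6]
gripper_width: 27.1
grip_force: 59.5
```

```bash
cat > c.py <<'E'
from h import *
import sys
st=get_state(); print({k:np.round(st[k],3) for k in("clock","ee_pos","ee_rot","wrist_force","gripper_width","grip_force")})
s=snapshot("side"); cv2.imwrite("pics/%s.png"%sys.argv[1],cv2.resize(s["img"][130:340,180:400],None,fx=2.5,fy=2.5))
for v in(s,snapshot("top")):
  for n in("amber_flask","cork_ring"):
    for x in outline_of(v,n)[:1]:
        c=cloud(v,x["region"]); print(n,np.round(x["bbox"]),round(x["score"],2),np.round(np.percentile(c,[2,50,98],axis=0)).tolist())
        b=c[(c[:,2]>27)&(c[:,2]<34)]
        if n=="cork_ring" and len(b)>30:print(cv2.minEnclosingCircle(b[:,:2].astype(np.float32)),np.median(b[:,2]))
E
python3 c.py s2
```

```text
{'clock': np.float64(6.4), 'ee_pos': array([466.678,   8.05 , 176.718]), 'ee_rot': array([0.   , 0.795, 0.607, 0.   ]), 'wrist_force': array([-0.098, -1.287, -1.554]), 'gripper_width': np.float64(27.07), 'grip_force': np.float64(59.454)}
amber_flask [288. 184.  34.  67.] 0.86 [[437.0, -26.0, 66.0], [463.0, -8.0, 152.0], [494.0, 94.0, 230.0]]
cork_ring [316. 301.  54.  45.] 0.75 [[435.0, -228.0, 3.0], [481.0, -199.0, 30.0], [527.0, -135.0, 32.0]]
((485.15203857421875, -177.73631286621094), 53.56407928466797) 30.640150041241554
```

View pics/s2.png

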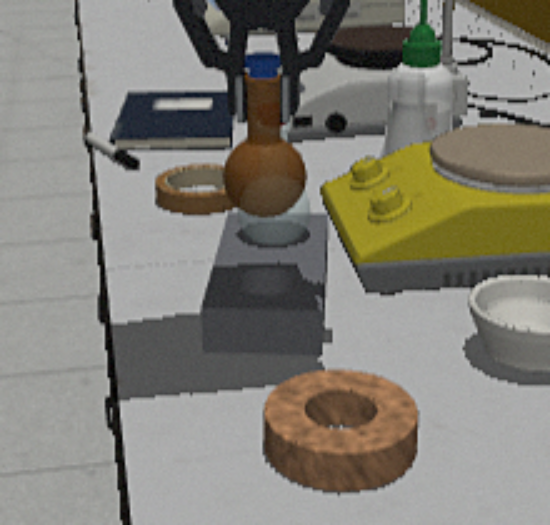

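The side view shows the flask hanging upright in the gripper at about (263,170) in the crop. The rack hole below it is empty, and the ring is undisturbed at (340,430). Now I carry it part way towards the ring for a closer look.

>>> play_rows([
  {"twist": [0,0,0],"travel": [-0.004,0.0015,0],"claw": -1},
  {"twist": [0,0,0],"travel": [-0.013,0.005,0],"claw": -1},
  {"twist": [0,0,0],"travel": [-0.027,0.01,0],"claw": -1},
  {"twist": [0,0,0],"travel": [-0.042,0.016,0],"claw": -1},
  {"twist": [0,0,0],"travel": [-0.058,0.022,0],"claw": -1},
  {"twist": [0,0,0],"travel": [-0.074,0.028,0],"claw": -1},
  {"twist": [0,0,0],"travel": [-0.09,0.034,0],"claw": -1},
  {"twist": [0,0,0],"travel": [-0.105,0.039,0],"claw": -1},
  {"twist": [0,0,0],"travel": [-0.115,0.043,0],"claw": -1},
  {"twist": [0,0,0],"travel": [-0.12,0.045,0],"claw": -1},
])

```text
clock: 7.7
ee_pos: [478.2, -120.7, 176.2]
ee_rot: [0.0, 0.795, 0.606, -0.0]
wrist_force: [-0.3, -0.2, -2.6]
gripper_width: 27.0
grip_force: 59.5
```

>>> play_rows([
  {"twist": [0,0,0],"travel": [-0.005,0.0019,0],"claw": -1},
  {"twist": [0,0,0],"travel": [-0.014,0.0052,0],"claw": -1},
  {"twist": [0,0,0],"travel": [-0.024,0.009,0],"claw": -1},
  {"twist": [0,0,0],"travel": [-0.034,0.0127,0],"claw": -1},
  {"twist": [0,0,0],"travel": [-0.043,0.016,0],"claw": -1},
  {"twist": [0,0,0],"travel": [-0.049,0.018,0],"claw": -1},
  {"twist": [0,0,0],"travel": [-0.051,0.019,0],"claw": -1},
  {"twist": [0,0,0],"travel": [-0.051,0.019,0],"claw": -1},
  {"twist": [0,0,0],"travel": [-0.051,0.019,0],"claw": -1},
  {"twist": [0,0,0],"travel": [-0.051,0.019,0],"claw": -1},
])

```text
clock: 8.7
ee_pos: [483.1, -173.5, 176.3]
ee_rot: [-0.0, 0.795, 0.607, 0.0]
wrist_force: [-0.8, 0.3, -2.3]
gripper_width: 26.8
grip_force: 59.5
```

```bash
python3 w.py w3 cork_ring amber_flask; python3 c.py s3
```

```text
8.75 [ 483.12889343 -173.47297608  176.34143164] [-4.60628873e-06  7.94779449e-01  6.06898365e-01  4.10811611e-05]
[ 500.59669937 -107.76990128  319.38943876] [ 0.1319813   0.98228424 -0.13184923 -0.01773121]
  box [284. 181. 101.  72.] 0.89 4058
  pc [[437.0, -192.0, 28.0], [495.0, -149.0, 30.0], [532.0, -125.0, 32.0]]
   z 26 36 3992 circ 483.7 -174.1 51.6 fit [ 484.5 -171.7] med z 30.4
amber_flask pin [280.8 238. ] 0.75
  box [282. 271. 107. 166.] 0.71 12560
  pc [[460.0, -180.0, 137.0], [486.0, -163.0, 193.0], [510.0, -144.0, 230.0]]
   z 100 138 322 circ 484.1 -167.5 31.6 fit [ 482.6 -174.1] med z 135.1
   z 148 157 2111 circ 482.6 -173.5 29.0 fit [ 482.7 -173.5] med z 152.7
   z 157 164 1486 circ 484.0 -169.6 21.1 fit [ 483.3 -171. ] med z 159.9
{'clock': np.float64(8.95), 'ee_pos': array([ 483.133, -173.635,  176.345]), 'ee_rot': array([0.   , 0.795, 0.607, 0.   ]), 'wrist_force': array([-0.167,  0.093, -0.732]), 'gripper_width': np.float64(26.983), 'grip_force': np.float64(59.452)}
amber_flask [317. 218.  41.  86.] 0.66 [[453.0, -208.0, 110.0], [478.0, -189.0, 154.0], [509.0, -168.0, 229.0]]
cork_ring [316. 304.  61.  47.] 0.72 [[434.0, -228.0, 3.0], [481.0, -199.0, 29.0], [528.0, -134.0, 32.0]]
((483.6001281738281, -176.95010375976562), 53.1766357421875) 30.624622628477425
amber_flask [381. 190.  26.  31.] 0.94 [[454.0, -175.0, 122.0], [483.0, -158.0, 151.0], [512.0, -141.0, 214.0]]
cork_ring [365. 197.  46.  45.] 0.84 [[436.0, -203.0, 9.0], [470.0, -150.0, 28.0], [531.0, -122.0, 32.0]]
((483.18756103515625, -171.0986328125), 51.02207946777344) 28.927057600968794
```

View pics/w3.png

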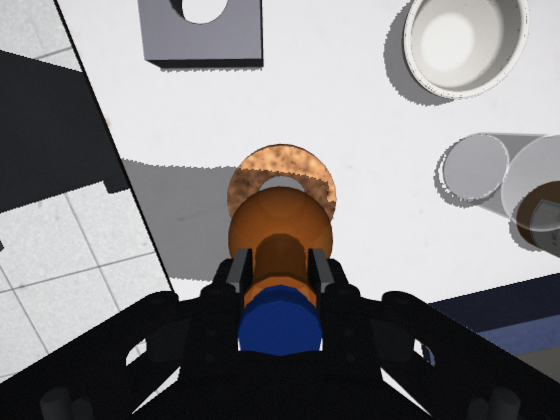

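The wrist view shows the flask bulb at (281,235), lined up over the ring at (283,190) to within 1 mm sideways. The depth data gives the ring centre at (483.7,-174.1) and the flask axis at (482.8,-174.0). I'm lowering it with a +0.8 mm correction.

>>> play_rows([
  {"twist": [0,0,0],"travel": [0,0.0008,0.004],"claw": -1},
  {"twist": [0,0,0],"travel": [0,0.0008,0.012],"claw": -1},
  {"twist": [0,0,0],"travel": [0,0.0008,0.022],"claw": -1},
  {"twist": [0,0,0],"travel": [0,0.0008,0.033],"claw": -1},
  {"twist": [0,0,0],"travel": [0,0.0008,0.044],"claw": -1},
  {"twist": [0,0,0],"travel": [0,0.0008,0.055],"claw": -1},
  {"twist": [0,0,0],"travel": [0,0.0008,0.064],"claw": -1},
  {"twist": [0,0,0],"travel": [0,0.0008,0.07],"claw": -1},
  {"twist": [0,0,0],"travel": [0,0.0008,0.073],"claw": -1},
  {"twist": [0,0,0],"travel": [0,0.0008,0.073],"claw": -1},
])

```text
clock: 10.25
ee_pos: [483.8, -173.9, 103.0]
ee_rot: [-0.0, 0.795, 0.607, -0.0]
wrist_force: [-0.1, -0.2, -2.5]
gripper_width: 26.9
grip_force: 59.5
```

>>> play_rows([
  {"twist": [0,0,0],"travel": [0,0,0.0005],"claw": -1},
  {"twist": [0,0,0],"travel": [0,0,0.001],"claw": -1},
  {"twist": [0,0,0],"travel": [0,0,0.0015],"claw": -1},
  {"twist": [0,0,0],"travel": [0,0,0.002],"claw": -1},
  {"twist": [0,0,0],"travel": [0,0,0.0025],"claw": -1},
  {"twist": [0,0,0],"travel": [0,0,0.003],"claw": -1},
  {"twist": [0,0,0],"travel": [0,0,0.0035],"claw": -1},
  {"twist": [0,0,0],"travel": [0,0,0.004],"claw": -1},
  {"twist": [0,0,0],"travel": [0,0,0.0045],"claw": -1},
  {"twist": [0,0,0],"travel": [0,0,0.005],"claw": -1},
])

```text
clock: 11.25
ee_pos: [483.9, -174.0, 98.3]
ee_rot: [0.0, 0.795, 0.607, -0.0]
wrist_force: [-0.3, -0.5, -1.4]
gripper_width: 26.9
grip_force: 59.5
```

>>> play_rows([
  {"twist": [0,0,0],"travel": [0,0,0.0002],"claw": -1},
  {"twist": [0,0,0],"travel": [0,0,0.0004],"claw": -1},
  {"twist": [0,0,0],"travel": [0,0,0.0006],"claw": -1},
  {"twist": [0,0,0],"travel": [0,0,0.0008],"claw": -1},
  {"twist": [0,0,0],"travel": [0,0,0.001],"claw": -1},
  {"twist": [0,0,0],"travel": [0,0,0.0012],"claw": -1},
  {"twist": [0,0,0],"travel": [0,0,0.0014],"claw": -1},
  {"twist": [0,0,0],"travel": [0,0,0.0016],"claw": -1},
  {"twist": [0,0,0],"travel": [0,0,0.0018],"claw": -1},
  {"twist": [0,0,0],"travel": [0,0,0.002],"claw": -1},
])

```text
clock: 12.25
ee_pos: [484.1, -174.1, 96.6]
ee_rot: [0.0, 0.795, 0.607, 0.0]
wrist_force: [1.4, 0.6, 6.5]
gripper_width: 27.0
grip_force: 58.9
```

Contact: the vertical force rose from about -2 to +6.5 N at TCP z of 96.6, where seating was expected. Releasing slowly.

>>> play_rows([
  {"twist": [0,0,0],"travel": [0,0,0],"claw": -0.36},
  {"twist": [0,0,0],"travel": [0,0,0],"claw": -0.34},
  {"twist": [0,0,0],"travel": [0,0,0],"claw": -0.3},
  {"twist": [0,0,0],"travel": [0,0,0],"claw": -0.2},
  {"twist": [0,0,0],"travel": [0,0,0],"claw": 0},
  {"twist": [0,0,0],"travel": [0,0,0],"claw": 0.3},
  {"twist": [0,0,0],"travel": [0,0,0],"claw": 0.6},
  {"twist": [0,0,0],"travel": [0,0,0],"claw": 1},
  {"twist": [0,0,0],"travel": [0,0,0],"claw": 1},
  {"twist": [0,0,0],"travel": [0,0,0],"claw": 1},
])

```text
clock: 13.25
ee_pos: [483.9, -174.0, 96.3]
ee_rot: [0.0, 0.795, 0.607, 0.0]
wrist_force: [-0.6, -0.7, -0.1]
gripper_width: 85.2
grip_force: 0.0
```

```bash
python3 c.py s4
```

```text
{'clock': np.float64(13.25), 'ee_pos': array([ 483.901, -174.012,   96.317]), 'ee_rot': array([0.   , 0.795, 0.607, 0.   ]), 'wrist_force': array([-0.565, -0.671, -0.1  ]), 'gripper_width': np.float64(85.231), 'grip_force': np.float64(0.0)}
amber_flask [317. 261.  40.  79.] 0.86 [[454.0, -208.0, 37.0], [480.0, -190.0, 76.0], [508.0, -170.0, 150.0]]
cork_ring [316. 304.  62.  44.] 0.59 [[433.0, -228.0, 3.0], [473.0, -211.0, 29.0], [529.0, -154.0, 32.0]]
((483.0714111328125, -178.1457977294922), 51.57489776611328) 30.689764675999527
amber_flask [369. 195.  24.  29.] 0.94 [[456.0, -175.0, 51.0], [482.0, -159.0, 73.0], [513.0, -142.0, 134.0]]
cork_ring [362. 195.  37.  46.] 0.96 [[435.0, -187.0, -1.0], [481.0, -145.0, 28.0], [534.0, -122.0, 53.0]]
((485.3490295410156, -171.8856658935547), 51.362117767333984) 28.887944782967907
```

View pics/s4.png

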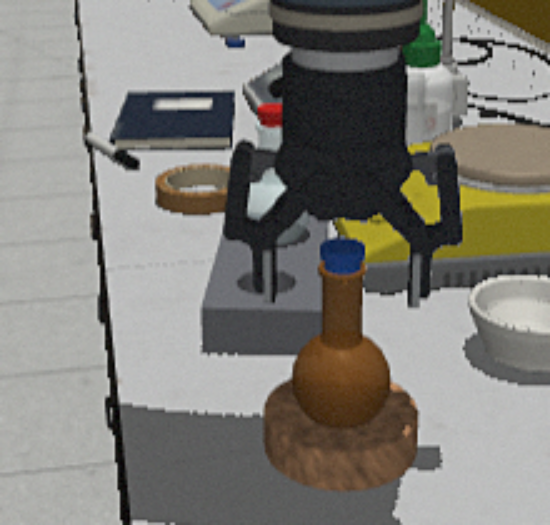

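The side view shows the flask upright in the ring, stopper at (342,256) above the bulb at (341,385) in the crop, with the fingers open and clear. Retreating upward.

>>> play_rows([
  {"twist": [0,0,0],"travel": [0,0,-0.006],"claw": 1},
  {"twist": [0,0,0],"travel": [0,0,-0.018],"claw": 1},
  {"twist": [0,0,0],"travel": [0,0,-0.035],"claw": 1},
  {"twist": [0,0,0],"travel": [0,0,-0.055],"claw": 1},
  {"twist": [0,0,0],"travel": [0,0,-0.075],"claw": 1},
  {"twist": [0,0,0],"travel": [0,0,-0.095],"claw": 1},
  {"twist": [0,0,0],"travel": [0,0,-0.112],"claw": 1},
  {"twist": [0,0,0],"travel": [0,0,-0.124],"claw": 1},
  {"twist": [0,0,0],"travel": [0,0,-0.13],"claw": 1},
  {"twist": [0,0,0],"travel": [0,0,-0.13],"claw": 1},
])

```text
clock: 14.55
ee_pos: [484.2, -174.1, 227.0]
ee_rot: [0.0, 0.795, 0.607, 0.0]
wrist_force: [-1.2, -0.3, -0.7]
gripper_width: 85.5
grip_force: 0.0
```

```bash
python3 w.py w5 amber_flask cork_ring
```

```text
14.6 [ 483.86706477 -173.99598253  226.20678298] [-7.65621202e-06  7.94901043e-01  6.06739097e-01 -7.18744533e-06]
[ 501.5461887  -108.33820023  370.02865217] [ 0.1321203   0.9822394  -0.13210743 -0.01725172]
amber_flask pin [279.4 195.2] 0.76
  box [279. 200.  67.  76.] 0.59 3716
  pc [[456.0, -191.0, 55.0], [486.0, -166.0, 81.0], [512.0, -144.0, 151.0]]
   z 26 36 44 circ 478.2 -183.4 40.9 fit [ 481.1 -181.3] med z 30.4
   z 100 138 309 circ 483.5 -174.5 15.3 fit [ 483.4 -175.1] med z 133.8
   z 148 157 1122 circ 483.6 -174.6 14.4 fit [ 483.6 -174.5] med z 149.7
  box [280. 185.  87.  84.] 0.58 3296
  pc [[435.0, -218.0, 22.0], [493.0, -155.0, 30.0], [532.0, -125.0, 32.0]]
   z 26 36 3204 circ 483.6 -174.7 51.8 fit [ 483.3 -175.7] med z 30.4
```

View pics/w5.png

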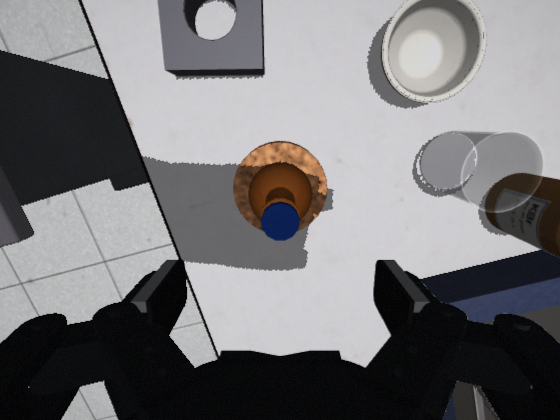

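The wrist view shows the flask centred in the ring, stopper at (280,222) over the ring at (280,187). The stopper centre is at (483.6,-174.5) and the ring centre at (483.6,-174.7). The top is at 149.7 mm against the 150 mm expected, so it is seated and upright. The clear flask showed still standing in the rack in the last side view.

```bash
python3 -c "
from station import *
print(sign_off())"
```

```text
the job is handed in; nothing more can be done
None
```

The amber flask stands upright and centred in the cork ring (within about 1 mm by the wrist camera), the clear flask is still in the rack, and the job was handed in at about 14.6 s.

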